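# Build up a three-phase choke

### The arm

A 6-joint arm with a two-finger parallel gripper is mounted at the origin on a cart in front of the work surface, level with it; the furniture and walls round the work are solid. World frame = base frame: x ahead of the robot, y to its left, z up, the work surface at z = 0. Lengths are in m, angles in rad, forces in N, time in s.
With the tool pointing down it reaches from about 0.25 to 0.775 m from the base axis. Payload 4 kg.
Tool frame: the origin (TCP) lies at the very end of the fingers, on their centre line; the grasp point (between the pads) lies 19 mm behind it; z points along the fingers, y is the line along which they close (so a half turn about z gives the same grasp; the last joint's range is limited). The gripper opens to 94 mm and grips with 3 to 60 N. Pads are 16 mm wide; open, the fingers measure 119 mm over their backs; the gripper's body (75 mm by 177 mm) begins 78 mm behind the grasp point.
Start: joints at [1.117, 0.087, 1.371, -0, 1.684, -0.103], TCP at [0.189, 0.517, 0.206] pointing down, gripper open.
Joint ranges: [-3.1, 3.1], [-0.76, 2.03], [0.27, 2.55], [-1.08, 4.22], [0.17, 2.65], [-2.57, 2.57]. Speed limits (rad/s): [2.79, 2.79, 3.14, 3.14, 3.14, 3.14].

### API

Orientations are given as [roll, pitch, yaw] about the fixed x, y, z axes, in that order (R = Rz(yaw) Ry(pitch) Rx(roll)).
In Python, from bench import robot gives the robot as it stands. The module is installed in compiled form; this text tells all that it offers.
- The arm moves only by the tool move_arm, never from a script. Its argument "deltas" is one flat list of numbers, 7 for each row, row after row: the turn, a rotation vector about the tool's x, y, z in rad, then the shift along the tool's x, y, z in cm, then the closure, from -1 (fully open) to 1 (shut). A call has 1 to 8 rows; each row is the pose to reach, as a shift and turn from the pose commanded when the call began, along the tool's axes at that moment; what a row does not reach only later rows make up. A row lasts 1/10 s, in which the tool goes at most 50 mm and 8.59 degrees, less where a joint would pass 70% of its speed; a pose out of reach is approached as far as the arm can. A call with a gripper value outside its range is refused whole. The fingers move at their own pace and stop on an object; the grip force is fixed at half the most. Time passes only in rows, so rows that repeat a pose let the fingers close. It gives the time, the measured TCP pose, the force, the opening and the grip force at its end, in the units of the state.
- robot.get_obs(): the state, without advancing time (a new reading comes with each control period).
- robot.snapshot(name): name is "scene" or "top" or "wrist"; returns a dict with "image" (420x560x3 uint8, red, green, blue), "depth" (420x560 float32, m along the optical axis (not along the pixel's ray), 0 where there is no reading), "fov_y" (degrees; the focal length in pixels is half the picture's height over the tangent of half this angle, whatever the lens; pixels are square), "cx", "cy" (the principal point, pixels), "origin" and "orientation" of the camera in the world; the wrist camera has in their place "T_tool_cam" (4x4, takes a point from camera to tool coordinates, whose origin is the TCP and whose axes are the flange's). Camera axes: x right, y up, looking along -z (the intrinsics and any distortion apply to the point x, -y, -z); pixel columns grow to the right and rows downward; lengths in m; the calibration is good to about 2 mm. The wrist camera is an equidistant fisheye: a pixel r from the principal point sees the ray r / f radians off the axis. A picture is of the moment at which its call begins: read the wrist's pose just before it.
- robot.close_job(): hands the job in; it is judged then, once.
The state is a dict: "time": time; "joint_positions": joint angles; "qvel": joint speeds; "joint_torque": joint torques, N m; "tool_pos": TCP position; "ee_rot": TCP orientation; "wrist_force": force on the tool from outside, world axes, zero at the start; "wrist_torque": the same for the moment, N m; "width": finger opening in m; "finger_force": force on a finger pad.
Only numpy, scipy, OpenCV 4.12 (cv2) and the standard library are available. Lean on these libraries where they do the work, as an engineer would, in place of code of your own. Each camera call takes 0.05 s, during which the arm holds its last target. There are 200 camera calls.

### The job

Assemble the three-phase choke: slip the red coil over the limb next to the black terminal block, the blue coil over the limb next to the brass earth stud and the yellow coil over the limb between them, each all the way down, then close the core by laying the loose laminated bar on top across all three limbs, in line with them and flush at the ends. Leave the black spare coil, the tweezers and the flux tin where they are.

Things in the scene. Friction and masses are not known exactly. Their poses are not given: they have to be found in the camera images.
- core: choke core, bolted down: green base plate 52 (x) x 204 (y) x 8 mm, on it a laminated steel E, three limbs standing up in a row along y. Origin: centre of the plate's underside, on the bench; z up. Limbs 24 (x) x 18 (y) mm, at y = -50, 0 and +50 mm, rise from a shoulder 26 mm above the origin (44 x 142 mm) to flat tops at 76 mm
- terminal_block: black terminal block with brass screws, 40 (x) x 18 (y) x 22 mm, fixed on the core's base plate beyond one end limb, at y = +90 or -90 mm in the core's frame (either end). Origin: centre of its underside, on top of the base plate; axes as the core's
- earth_stud: brass earth stud on a small steel pad, 24 (x) x 18 (y) x 21 mm, fixed at the other end of the base plate, 90 mm from its middle. Origin: centre of its underside; axes as the core's
- coil_red: red: wound coil, 50 (x) x 42 (y) x 44 mm high, upright, flat sides: copper wire on a bobbin with a hole right through, 30 (x) x 24 (y) mm, both mouths flared 3 mm; 160 g. Origin: centre of underside, z up. Slips over a limb (3 mm play all round), its x along the core's x, either way round; home, it rests on the shoulder, 8 mm from the next coil, and the limb shows 6 mm above it
- coil_yellow: yellow: wound coil, 50 (x) x 42 (y) x 44 mm high, upright, flat sides: copper wire on a bobbin with a hole right through, 30 (x) x 24 (y) mm, both mouths flared 3 mm; 160 g. Origin: centre of underside, z up. Slips over a limb (3 mm play all round), its x along the core's x, either way round; home, it rests on the shoulder, 8 mm from the next coil, and the limb shows 6 mm above it
- coil_blue: blue: wound coil, 50 (x) x 42 (y) x 44 mm high, upright, flat sides: copper wire on a bobbin with a hole right through, 30 (x) x 24 (y) mm, both mouths flared 3 mm; 160 g. Origin: centre of underside, z up. Slips over a limb (3 mm play all round), its x along the core's x, either way round; home, it rests on the shoulder, 8 mm from the next coil, and the limb shows 6 mm above it
- coil_black: spare on an untaped black bobbin, otherwise of the same shape and size as the coloured coils; not part of this job
- yoke: loose bar of laminated steel, 24 (x) x 118 (y) x 18 mm, lying flat. Origin: centre of its underside; y along its length, z up. As long and as wide as the row of limbs. 0.36 kg, varies
- tweezers: steel tweezers lying on the bench, 16 (x) x 121 (y) x 8 mm; origin: centre of the underside; to be left alone
- flux_tin: round white tin with a red mark on the lid, 63 mm across, 22 mm high; origin: centre of the underside; to be left alone
Mind the look-alikes: they are no part of the job. What is shaped like the coil_yellow but turquoise is not meant.

How it is judged:
At the end, for the whole second after the job is handed in: Red coil on the limb by the terminal block, yellow on the middle one, blue by the earth stud, each upright on the shoulder (height within 4 mm); the bar flat on the limb tops (3 mm), within 7 mm across and 8 mm along the row, 0.12 rad of parallel; all at rest (horizontal distance between coil_red and terminal_block between 0.033 and 0.047 m and x of coil_red in the frame of core between -0.006 and 0.006 m and z of coil_red in the frame of core between 0.022 and 0.03 m and angle between each of coil_red, coil_yellow, coil_blue's own z axis and vertical below 0.1 rad and linear speed of each of coil_red, coil_yellow, coil_blue, yoke below 0.02 m/s and horizontal distance between coil_yellow and terminal_block between 0.083 and 0.097 m and x of coil_yellow in the frame of core between -0.006 and 0.006 m and z of coil_yellow in the frame of core between 0.022 and 0.03 m and horizontal distance between coil_blue and terminal_block between 0.133 and 0.147 m and x of coil_blue in the frame of core between -0.006 and 0.006 m and z of coil_blue in the frame of core between 0.022 and 0.03 m and x of yoke in the frame of core between -0.007 and 0.007 m and y of yoke in the frame of core between -0.008 and 0.008 m and z of yoke in the frame of core between 0.073 and 0.079 m and angle between the y axis of yoke and the y axis of core, either way round below 0.12 rad and angle between yoke's own z axis and vertical below 0.05 rad); the robot touches nothing.
It fails at once if the black spare coil is shifted (distance of coil_black from where it was at the start of the episode above 0.015 m).
It fails at once if the pair of tweezers is shifted (distance of tweezers from where it was at the start of the episode above 0.015 m).
It fails at once if the flux tin is shifted (distance of flux_tin from where it was at the start of the episode above 0.015 m).
It also fails if it takes over 112 s, if anything falls off the work surface, if the arm or the gripper's body presses on something with over 40 N, if the wrist force passes 120 N, or if a joint passes its speed limit or range.

## Working session

There is one attempt and no reset: what is moved stays moved. The work goes in short steps, Python scripts to look and compute and a tool call to move; the robot and the scene stay as the last step left them, time stands still between calls to the robot, and variables do not carry over. Pictures are saved under pics/ and viewed, at most 14 in all, crops included, and the job is handed in when it is done.

Besides the shell and the picture viewer there is one more tool, called after "Request:" in YAML: its name, and indented under it one key for each argument. move_arm: Moves the arm, as the interface text tells. Its arguments: {"type":"object","properties":{"deltas":{"type":"array","items":{"type":"number"}}},"required":["deltas"]}

```bash
mkdir -p pics; cat > h.py <<'E'
import numpy as np, cv2
from bench import robot
from scipy.spatial.transform import Rotation as R
def snap(n):
    s=robot.snapshot(n); np.savez(f'{n}.npz',**{k:np.asarray(v) for k,v in s.items()}); return s
def cloud(s):
    "world points for pinhole cams from depth"
    d=s['depth'];h,w=d.shape;f=h/2/np.tan(np.radians(s['fov_y'])/2)
    v,u=np.mgrid[:h,:w]
    P=np.stack([(u-s['cx'])/f*d,-(v-s['cy'])/f*d,-d],-1)
    o=np.asarray(s['orientation']); M=o if o.shape==(3,3) else R.from_euler('xyz',o).as_matrix()
    return P@M.T+np.asarray(s['origin'])
E
python3 - <<'E'
from h import *
for n in('scene','top'):
    s=snap(n); print(n,{k:v for k,v in s.items() if k not in('image','depth')})
    cv2.imwrite(f'pics/{n}.png',s['image'][...,::-1])
o=robot.get_obs();print(o)
E
```

```text
scene {'fov_y': 54.090776342754, 'cx': 274.8491368578925, 'cy': 212.640065090915, 'origin': array([-0.06336384, -0.26595031,  0.45933716]), 'orientation': array([ 1.07661482,  0.00325915, -0.97288323])}
top {'fov_y': 53.03171774062246, 'cx': 275.0610983871222, 'cy': 221.86980595899445, 'origin': array([0.36462787, 0.16376059, 0.94717401]), 'orientation': array([ 0.19154008,  0.00882725, -1.57750418])}
{'time': 0.1, 'joint_positions': array([ 1.11689438e+00,  8.78860587e-02,  1.37209524e+00, -4.87873906e-05,
        1.68358742e+00, -1.03086010e-01]), 'qvel': array([ 4.09756083e-04, -1.16209745e-03, -4.10328533e-03,  9.53990039e-06,
        2.81398970e-03,  1.11661595e-04]), 'joint_torque': array([ 1.73161890e-03, -3.41253269e+01, -3.03303301e+01,  7.18397833e-02,
        3.03940522e-02, -7.61757633e-05]), 'tool_pos': array([0.1888119 , 0.51605226, 0.2044225 ]), 'ee_rot': array([-3.13962209e+00, -1.55112960e-04,  2.79077112e+00]), 'wrist_force': array([0.01895671, 0.49065985, 0.26789562]), 'wrist_torque': array([ 0.00287206,  0.0141519 , -0.00330114]), 'finger_force': 0.0, 'width': 0.09406817270373337}
```

View pics/top.png

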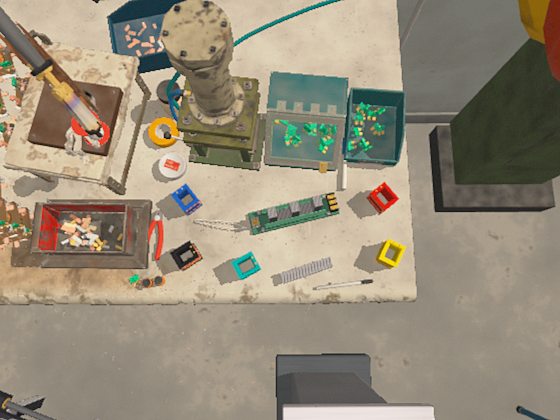

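View pics/scene.png

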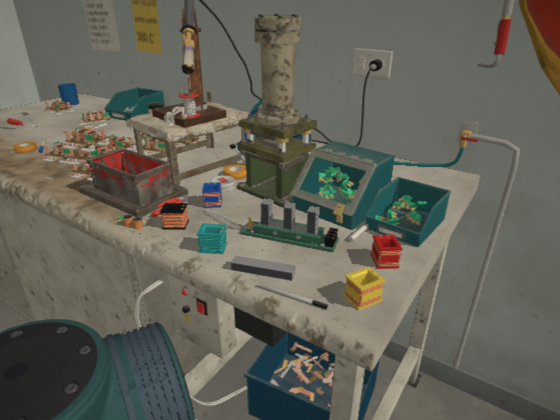

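Top view: red coil (383,198), blue (186,198), yellow (391,253), turquoise look-alike (245,265), black spare (185,256), bar (305,270), core (292,213), tweezers (220,225), tin (172,165). One confirming crop next, with measurements.

```bash
cat > m.py <<'E'
from h import *
s=dict(np.load('top.npz')); P=cloud(s); im=s['image']; hsv=cv2.cvtColor(im,cv2.COLOR_RGB2HSV)
c=cv2.resize(im[150:300,150:420],None,fx=2.9,fy=2.9,interpolation=cv2.INTER_CUBIC); cv2.imwrite('pics/crop.png',c[...,::-1])
def rep(n,roi,z0,z1,mask=None):
    u0,u1,v0,v1=roi; Q=P[v0:v1,u0:u1].reshape(-1,3)
    m=(Q[:,2]>z0)&(Q[:,2]<z1)
    if mask is not None: m&=mask[v0:v1,u0:u1].ravel()
    Q=Q[m]; r=cv2.minAreaRect((Q[:,:2]*1000).astype(np.float32))
    print(n,len(Q),'c',np.round(r[0],1),'size',np.round(r[1],1),'ang',round(r[2],1),'z',np.round(np.median(Q[:,2])*1000,1))
for n,roi in dict(red=(362,405,178,218),blue=(166,207,178,218),yellow=(370,412,235,275),black=(165,207,236,276),turq=(226,266,246,286)).items(): rep(n,roi,.034,.06)
rep('yoke',(270,340,252,290),.010,.03)
rep('limbs',(240,345,188,240),.068,.09)
for k,(a,b) in enumerate(((255,288),(288,312),(312,330))): rep('limb%d'%k,(a,b,188,240),.068,.09)
rep('plate',(240,345,188,240),.004,.085)
rep('tw',(190,246,210,238),.002,.02)
print('surf', np.median(P[280:295,200:260,2]))
E
python3 m.py
```

```text
red 318 c [597.6 -71.6] size [50. 43.] ang 37.5 z 43.4
blue 302 c [598.3 369.8] size [51.7 42.1] ang 37.5 z 43.6
yellow 334 c [471.5 -81.4] size [42.8 50.1] ang 62.6 z 43.4
black 326 c [471.3 366.4] size [43.  50.2] ang 32.6 z 43.7
turq 312 c [447.7 234.3] size [42.2 49.7] ang 29.0 z 43.6
yoke 586 c [420.4  96.9] size [ 61.2 118.1] ang 17.9 z 17.9
limbs 301 c [568.2 128.2] size [ 24.2 118. ] ang 13.3 z 75.8
limb0 99 c [556.6 177.1] size [24.2 17.6] ang 13.6 z 75.8
limb1 101 c [568.1 128.2] size [23.8 18.2] ang 12.9 z 75.6
limb2 101 c [579.8  79.7] size [23.4 17.9] ang 14.1 z 75.8
plate 2082 c [567.4 131. ] size [239.  119.6] ang 89.5 z 25.2
tw 295 c [545.3 302.5] size [126.9  62.9] ang 89.6 z 3.4
surf 1.1682822713687813e-06
```

View pics/crop.png

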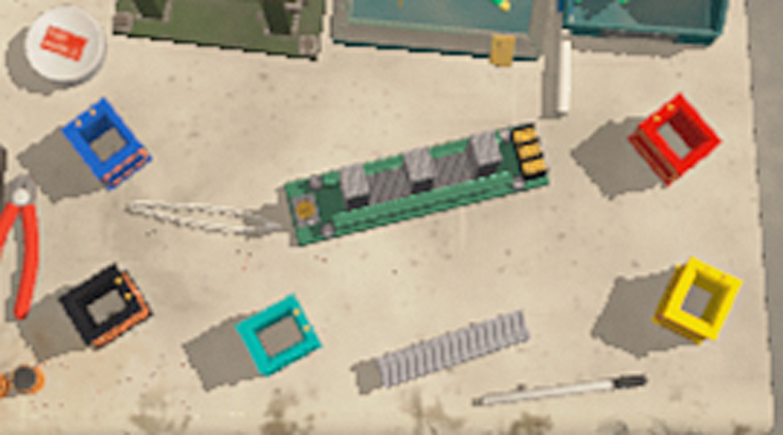

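Crop confirms: terminal block (black, brass screws) at the right end (530,150), earth stud at the left end (305,208); the yellow coil at (697,300) is truly yellow, and the turquoise one (278,335) is the decoy. So red → right limb, yellow → middle, blue → left.

```bash
cat > m2.py <<'E'
from m import *
Q=P.reshape(-1,3)*1000
Q=Q[(Q[:,2]>13)&(Q[:,2]<30)]
d=np.hypot(Q[:,0]-425,Q[:,1]-100); A=Q[d<85]; 
u=np.array([np.cos(.26),np.sin(.26)]); k=np.abs((A[:,:2]-[425,97])@u)<35
r=cv2.minAreaRect(A[k][:,:2].astype(np.float32)); print('yoke',r,k.sum())
# obstacles in the swept gripper body (half 95 x 45 + ) at picks/places
Q=P.reshape(-1,3)*1000
for n,x,y,a in(('blue',598,370,37.5),('red',598,-72,37.5),('yel',471,-81,-27.4),('L0',556.6,177,13.4),('L1',568,128,13.4),('L2',580,80,13.4)):
    a=np.radians(a);e=np.array([np.cos(a),np.sin(a)]);g=np.array([-e[1],e[0]]);D=Q[:,:2]-[x,y]
    for L,W,t in((105,55,'body'),(62,16,'fing')):
        m=(abs(D@e)<L)&(abs(D@g)<W)&((abs(D@e)>27)|(t=='body')); print(n,t,'maxz',Q[m,2].max().round())
# move from current to targets
E
python3 m2.py | tail -13
```

```text
yoke ((438.2838134765625, 102.66244506835938), (23.683799743652344, 118.06153869628906), 17.94737434387207) 578
blue body maxz 325.0
blue fing maxz 24.0
red body maxz 49.0
red fing maxz 5.0
yel body maxz 48.0
yel fing maxz 6.0
L0 body maxz 79.0
L0 fing maxz 5.0
L1 body maxz 80.0
L1 fing maxz 5.0
L2 body maxz 80.0
L2 fing maxz 5.0
```

```bash
python3 - <<'E' | tail -12
from m import *
Q=P.reshape(-1,3)*1000
a=np.radians(37.5);e=np.array([np.cos(a),np.sin(a)]);g=np.array([-e[1],e[0]]);D=Q[:,:2]-[598.3,369.8]
X=D@e;Y=D@g;Z=Q[:,2]
near=(abs(X)<160)&(abs(Y)<160)
for z0,z1 in((10,40),(46,90),(90,400)):
    for nm,m in (('X>0',X>0),('X<0',X<0)):
        k=near&m&(Z>z0)&(Z<z1)&~((abs(X)<28)&(abs(Y)<25))
        h,xe,ye=np.histogram2d(X[k],Y[k],bins=[np.arange(-160,161,20)]*2)
        print(z0,nm,[(int(xe[i]),int(ye[j])) for i,j in np.argwhere(h>2)])
k=near&(Z>18)&(Z<24)&(np.hypot(*(Q[:,:2]-[665,400]).T)<50)
print('tin',cv2.minEnclosingCircle(Q[k][:,:2].astype(np.float32)))
E
```

```text
limb1 101 c [568.1 128.2] size [23.8 18.2] ang 12.9 z 75.6
limb2 101 c [579.8  79.7] size [23.4 17.9] ang 14.1 z 75.8
plate 2082 c [567.4 131. ] size [239.  119.6] ang 89.5 z 25.2
tw 295 c [545.3 302.5] size [126.9  62.9] ang 89.6 z 3.4
surf 1.1682822713687813e-06
10 X>0 [(0, -160), (0, -140), (0, 60), (0, 80), (0, 100), (0, 120), (0, 140), (20, -160), (20, -140), (20, -120), (20, 60), (20, 80), (20, 100), (20, 120), (20, 140), (40, -160), (40, -140), (40, -120), (40, -100), (40, -40), (40, -20), (40, 60), (40, 80), (40, 100), (40, 120), (40, 140), (60, -140), (60, -120), (60, -100), (60, -80), (60, -60), (60, -40), (60, -20), (60, 0), (60, 60), (60, 80), (60, 100), (60, 120), (60, 140), (80, -100), (80, -80), (80, -60), (80, -40), (80, -20), (80, 0), (80, 100), (80, 120), (80, 140), (100, -60), (100, -40), (100, -20), (100, 0), (100, 80), (100, 100), (100, 120), (100, 140), (120, -80), (120, -60), (120, -40), (120, 60), (120, 80), (120, 140), (140, -80), (140, -60), (140, -40), (140, 40), (140, 60)]
10 X<0 [(-160, -160), (-160, -140), (-160, -120), (-160, -100), (-160, -80), (-140, 
[... 783 characters left out ...]
-140), (40, -120), (40, -100), (40, 100), (60, -140), (60, -120), (60, -100), (60, -80), (60, 120), (60, 140), (80, -140), (80, -120), (80, -100), (80, -80), (80, 20), (80, 40), (80, 80), (80, 100), (80, 140), (100, -140), (100, -120), (100, -100), (100, -80), (100, -60), (100, 20), (100, 40), (100, 60), (100, 80), (100, 100), (100, 120), (120, -160), (120, -140), (120, -120), (120, -100), (120, 20), (120, 40), (120, 60), (120, 80), (120, 100), (120, 120), (120, 140), (140, -160), (140, -140), (140, -120), (140, -100), (140, 20), (140, 40), (140, 60), (140, 80), (140, 100), (140, 120), (140, 140)]
90 X<0 [(-20, -160), (-20, 140)]
tin ((682.75439453125, 399.1130676269531), 38.814476013183594)
```

```bash
cat > go.py <<'E'
import sys
from h import *
def go(pts,o=None):
    o=o or robot.get_obs(); p=np.array(o['tool_pos'])*1000; y=o['ee_rot'][2]
    print('t',round(o['time'],1),'p',p.round(1),'yaw',round(np.degrees(y),1),'w',round(o['width']*1000,1),'F',np.round(o['wrist_force'],1))
    for gx,gy,gz,gyaw in pts:
        d=np.array([gx,gy,gz])-p; dy=(np.radians(gyaw)-y+np.pi)%(2*np.pi)-np.pi
        c,s=np.cos(y),np.sin(y)
        print('turn',round(-dy,3),'cm',(np.array([d[0]*c+d[1]*s,d[0]*s-d[1]*c,-d[2]])/10).round(2),'rows',int(np.ceil(max(np.linalg.norm(d)/50,abs(dy)/.15))))
a=[float(v) for v in sys.argv[1:]]
go(np.reshape(a,(-1,4)))
E
python3 go.py 450 410 200 217.5  590.4 363.7 150 217.5 2>&1
```

```text
t 0.1 p [188.8 516.1 204.4] yaw 159.9 w 94.1 F [0.  0.5 0.3]
turn -1.005 cm [-28.17  -0.98   0.44] rows 7
turn -1.005 cm [-42.95  -0.51   5.44] rows 9
```

Request:
move_arm:
  deltas: [0, 0, -1.005, -28.2, -1.0, 0.4, -0.5, 0, 0, -1.005, -28.2, -1.0, 0.4, -0.5, 0, 0, -1.005, -28.2, -1.0, 0.4, -0.5, 0, 0, -1.005, -28.2, -1.0, 0.4, -0.5, 0, 0, -1.005, -28.2, -1.0, 0.4, -0.5, 0, 0, -1.005, -28.2, -1.0, 0.4, -0.5, 0, 0, -1.005, -28.2, -1.0, 0.4, -0.5, 0, 0, -1.005, -28.2, -1.0, 0.4, -0.5]

```text
time: 0.9
tool_pos: [0.4514, 0.409, 0.2002]
ee_rot: [3.141, -0.002, -2.49]
wrist_force: [0.2, 0.6, -0.5]
width: 0.0703
finger_force: 0.0
```

```bash
python3 go.py 590.4 363.7 120 217.5
```

```text
t 0.9 p [451.4 409.  200.2] yaw -142.7 w 70.3 F [ 0.2  0.6 -0.5]
turn -0.003 cm [ -8.3  -12.03   8.02] rows 4
```

Request:
move_arm:
  deltas: [0, 0, 0, -8.3, -12.0, 8.0, -0.5, 0, 0, 0, -8.3, -12.0, 8.0, -0.5, 0, 0, 0, -8.3, -12.0, 8.0, -0.5, 0, 0, 0, -8.3, -12.0, 8.0, -0.5, 0, 0, 0, -8.3, -12.0, 8.0, -0.5, 0, 0, 0, -8.3, -12.0, 8.0, -0.5]

```text
time: 1.5
tool_pos: [0.5881, 0.3667, 0.1222]
ee_rot: [3.141, 0.0, -2.487]
wrist_force: [0.1, 0.1, 0.2]
width: 0.0703
finger_force: 0.0
```

```bash
python3 go.py 590.4 363.7 28 217.5; cat >> h.py <<'E'
def wcloud():
    "wrist cam depth -> tool-frame and world points"
    o=robot.get_obs(); s=snap('wrist'); d=s['depth'];h,w=d.shape;f=h/2/np.tan(np.radians(s['fov_y'])/2)
    v,u=np.mgrid[:h,:w]; x=(u-s['cx'])/f; y=(v-s['cy'])/f; r=np.hypot(x,y)+1e-9
    t=np.tan(np.minimum(r,1.45)); C=np.stack([x/r*t*d,-y/r*t*d,-d],-1)
    T=np.asarray(s['T_tool_cam']); Tp=C@T[:3,:3].T+T[:3,3]; Tp[(d<=0)|(r>1.4)]=np.nan
    M=R.from_euler('xyz',o['ee_rot']).as_matrix(); return s,Tp,Tp@M.T+o['tool_pos']
E
python3 - <<'E'
from h import *
s,T,W=wcloud(); print(s['fov_y'],s['cx'],s['cy'],s['T_tool_cam']); cv2.imwrite('pics/w1.png',s['image'][...,::-1])
hsv=cv2.cvtColor(s['image'],cv2.COLOR_RGB2HSV); W=W*1000
m=(hsv[...,0]>105)&(hsv[...,0]<128)&(hsv[...,1]>140)&(W[...,2]>38)&(W[...,2]<50)&(np.hypot(W[...,0]-598,W[...,1]-370)<50)
print(m.sum()); 
if m.sum()>20: print(cv2.minAreaRect(W[m][:,:2].astype(np.float32)),np.median(W[m][:,2]))
E
```

```text
t 1.5 p [588.1 366.7 122.2] yaw -142.5 w 70.3 F [0.1 0.1 0.2]
turn -0.0 cm [ 0.   -0.38  9.42] rows 2
65.70646984690485 282.3626691529487 206.05992003503243 [[ 7.47955037e-04  9.64287785e-01  2.64855638e-01  7.66186270e-02]
 [ 9.99999480e-01 -9.04765346e-04  4.70065591e-04  6.23813608e-04]
 [ 6.92910710e-04  2.64855149e-01 -9.64287960e-01 -1.80416213e-01]
 [ 0.00000000e+00  0.00000000e+00  0.00000000e+00  1.00000000e+00]]
1562
((596.8260498046875, 372.3089599609375), (49.644744873046875, 41.24082946777344), 38.308712005615234) 45.009302029013064
```

View pics/w1.png

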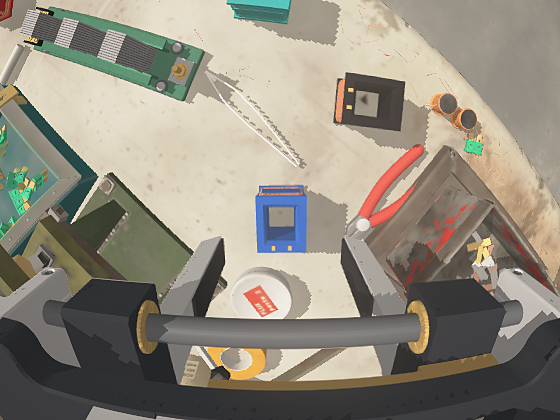

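Wrist view: blue coil at (281,222), centred between the fingers; the tin (262,297) and pliers (362,228) are outside the finger path. Descend and grip.

Request:
move_arm:
  deltas: [0, 0, 0, 0, 0.2, 5.0, -0.5, 0, 0, 0, 0, 0.2, 8.0, -0.5, 0, 0, 0, 0, 0.2, 9.2, -0.5, 0, 0, 0, 0, 0.2, 9.2, -0.5, 0, 0, 0, 0, 0.2, 9.2, 0.6, 0, 0, 0, 0, 0.2, 9.2, 0.6, 0, 0, 0, 0, 0.2, 9.2, 0.6, 0, 0, 0, 0, 0.2, 9.2, 0.6]

```text
time: 2.35
tool_pos: [0.5891, 0.3673, 0.0312]
ee_rot: [-3.141, 0.003, -2.488]
wrist_force: [1.1, -0.8, 1.3]
width: 0.042
finger_force: 2.0
```

Request:
move_arm:
  deltas: [0, 0, 0, 0, 0, 0, 0.6, 0, 0, 0, 0, 0, 0, 0.6, 0, 0, 0, 0, 0, 0, 0.6, 0, 0, 0, 0, 0, -5.0, 0.6, 0, 0, 0, 0, 0, -10, 0.6, 0, 0, 0, 0, 0, -11, 0.6, 0, 0, 0, 0, 0, -11, 0.6, 0, 0, 0, 0, 0, -11, 0.6]

```text
time: 3.15
tool_pos: [0.587, 0.3665, 0.1366]
ee_rot: [3.141, -0.004, -2.487]
wrist_force: [-0.1, -0.3, -1.2]
width: 0.0417
finger_force: 30.0
```

```bash
python3 go.py; python3 - <<'E'
from h import *
s,T,W=wcloud(); cv2.imwrite('pics/w2.png',s['image'][...,::-1]);T=T*1000
hsv=cv2.cvtColor(s['image'],cv2.COLOR_RGB2HSV)
m=(hsv[...,0]>105)&(hsv[...,0]<128)&(hsv[...,1]>140)&(np.abs(T[...,2]+16)<9)&(np.hypot(T[...,0],T[...,1])<50)
print(m.sum(),cv2.minAreaRect(T[m][:,:2].astype(np.float32)),np.median(T[m][:,2]))
E
```

```text
t 3.1 p [587.  366.5 136.6] yaw -142.5 w 41.7 F [-0.1 -0.3 -1.2]
3084 ((-9.06367301940918, 0.4369773864746094), (50.689334869384766, 41.760704040527344), 0.46147361397743225) -13.693958186506844
```

```bash
python3 go.py 535 270 140 200  547.7 175 140 193.4
```

```text
t 3.2 p [586.5 366.3 135.5] yaw -142.5 w 41.8 F [-0.6  0.8 -1.8]
turn 0.305 cm [ 9.95 -4.51 -0.45] rows 3
turn 0.42 cm [ 14.72 -12.82  -0.45] rows 4
```

Request:
move_arm:
  deltas: [0, 0, 0.15, 5.0, -2.2, -0.4, 0.6, 0, 0, 0.305, 9.9, -4.5, -0.4, 0.6, 0, 0, 0.42, 12.3, -8.5, -0.4, 0.6, 0, 0, 0.42, 14.7, -12.8, -0.4, 0.6, 0, 0, 0.42, 14.7, -12.8, -0.4, 0.6, 0, 0, 0.42, 14.7, -12.8, -0.4, 0.6, 0, 0, 0.42, 14.7, -12.8, -0.4, 0.6, 0, 0, 0.42, 14.7, -12.8, -0.4, 0.6]

```text
time: 4.0
tool_pos: [0.5487, 0.1775, 0.1424]
ee_rot: [3.141, -0.002, -2.905]
wrist_force: [0.1, -0.7, -1.0]
width: 0.0417
finger_force: 30.0
```

```bash
python3 go.py 547.7 175 140 193.4; cat > limbs.py <<'E'
from h import *
import sys
s,T,W=wcloud(); W=W*1000; cv2.imwrite('pics/%s.png'%sys.argv[1],s['image'][...,::-1])
for n,c in(('L0',(556.6,177.1)),('L1',(568.1,128.2)),('L2',(579.8,79.7))):
    m=(np.abs(W[...,2]-76)<5)&(np.hypot(W[...,0]-c[0],W[...,1]-c[1])<20)
    if m.sum()>20: r=cv2.minAreaRect(W[m][:,:2].astype(np.float32)); print(n,m.sum(),np.round(r[0],1),np.round(r[1],1),round(r[2],1),np.median(W[m][:,2]).round(1))
E
python3 limbs.py w3
```

```text
t 4.0 p [548.7 177.5 142.4] yaw -166.5 w 41.7 F [ 0.1 -0.7 -1. ]
turn 0.002 cm [ 0.16 -0.21  0.24] rows 1
L1 667 [566.8 130.8] [24.3 18.4] 13.0 77.0
L2 632 [578.7  82.1] [24.3 19.3] 14.2 77.0
```

View pics/w3.png

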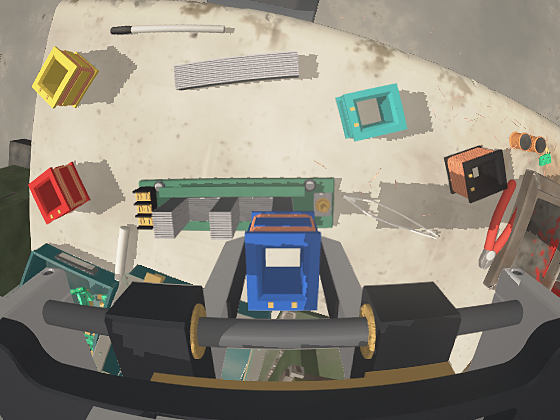

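Blue held level above the left limb; wrist-measured limbs at middle (223,215) and right (168,215).

```bash
python3 go.py 546.4 177.4 110 193.4 546.4 177.4 80 193.4
```

```text
t 4.0 p [548.8 177.5 142.7] yaw -166.5 w 41.7 F [ 1.1  0.3 -1.8]
turn 0.002 cm [0.24 0.05 3.27] rows 1
turn 0.002 cm [0.24 0.05 6.27] rows 2
```

Request:
move_arm:
  deltas: [0, 0, 0, 0.2, 0, 1.5, 0.6, 0, 0, 0, 0.2, 0, 3.0, 0.6, 0, 0, 0, 0.2, 0, 3.2, 0.6, 0, 0, 0, 0.2, 0, 3.2, 0.6]

```text
time: 4.45
tool_pos: [0.5463, 0.1756, 0.1096]
ee_rot: [3.141, -0.003, -2.907]
wrist_force: [1.4, 0.4, -1.2]
width: 0.0414
finger_force: 30.0
```

```bash
python3 go.py 546.4 177.4 80 193.4
```

```text
t 4.5 p [546.3 175.6 109.6] yaw -166.6 w 41.4 F [ 1.4  0.4 -1.2]
turn 0.001 cm [-0.05  0.17  2.96] rows 1
```

```bash
for i in 1 2; do python3 limbs.py w4; python3 go.py;done;  python3 - <<'E'
from h import *
s,T,W=wcloud(); T=T*1000
hsv=cv2.cvtColor(s['image'],cv2.COLOR_RGB2HSV)
m=(hsv[...,0]>105)&(hsv[...,0]<128)&(hsv[...,1]>140)&(np.abs(T[...,2]+16)<9)&(np.hypot(T[...,0],T[...,1])<50)
print(m.sum(),cv2.minAreaRect(T[m][:,:2].astype(np.float32)),np.median(T[m][:,2]))
E
```

```text
L0 300 [562.  181.3] [ 9.5 17.3] 13.1 77.1
L1 726 [566.5 130.9] [24.2 18.5] 13.4 76.9
L2 769 [578.9  82.7] [24.8 18.4] 14.4 77.0
t 4.5 p [547.  175.6 110.7] yaw -166.6 w 41.8 F [ 0.2  0.2 -0.6]
L0 247 [562.6 181.3] [ 7.9 17.3] 13.2 77.1
L1 732 [566.9 131. ] [25.  18.8] 13.8 77.0
L2 770 [578.7  82.2] [24.8 19.3] 14.2 77.0
t 4.5 p [547.5 175.7 111.5] yaw -166.6 w 41.2 F [-0.4 -0.6 -1.4]
3658 ((-9.021394729614258, 0.6087665557861328), (51.017940521240234, 41.54906463623047), 0.14041347801685333) -13.682177457630313
```

Request:
move_arm:
  deltas: [0, 0, 0, 0.0, 0.13, 0.8, 0.6, 0, 0, 0, 0.0, 0.13, 1.6, 0.6, 0, 0, 0, 0.0, 0.13, 2.4, 0.6, 0, 0, 0, 0.0, 0.13, 3.2, 0.6, 0, 0, 0, 0.0, 0.13, 3.2, 0.6]

```text
time: 5.1
tool_pos: [0.5458, 0.1765, 0.0773]
ee_rot: [3.141, -0.004, -2.907]
wrist_force: [-0.3, 0.3, -2.0]
width: 0.0418
finger_force: 30.0
```

```bash
python3 go.py 546.6 176.9 57 193.4
```

```text
t 5.1 p [545.8 176.5  77.3] yaw -166.6 w 41.8 F [-0.3  0.3 -2. ]
turn 0.0 cm [-0.09  0.02  2.03] rows 1
```

Request:
move_arm:
  deltas: [0, 0, 0, 0.0, 0, 0.7, 0.6, 0, 0, 0, 0.0, 0, 1.3, 0.6, 0, 0, 0, 0.0, 0, 1.8, 0.6, 0, 0, 0, 0.0, 0, 2.0, 0.6, 0, 0, 0, 0, 0, 2.0, 0.6]

```text
time: 5.6
tool_pos: [0.5468, 0.1768, 0.059]
ee_rot: [3.141, -0.001, -2.907]
wrist_force: [-0.4, -0.2, -2.6]
width: 0.042
finger_force: 30.0
```

```bash
python3 go.py 546.6 176.9 57 193.4
```

```text
t 5.6 p [546.8 176.8  59. ] yaw -166.6 w 42.0 F [-0.4 -0.2 -2.6]
turn 0.0 cm [0.02 0.01 0.2 ] rows 1
```

Request:
move_arm:
  deltas: [0, 0, 0, 0, 0, 0.1, 0.0, 0, 0, 0, 0, 0, 0.1, 0.0, 0, 0, 0, 0, 0, 0.1, 0.0, 0, 0, 0, 0, 0, 0.1, 0.0, 0, 0, 0, 0, 0, -2.0, 0.0, 0, 0, 0, 0, 0, -5.0, 0.0, 0, 0, 0, 0, 0, -9.0, 0.0, 0, 0, 0, 0, 0, -9.0, 0.0]

```text
time: 6.4
tool_pos: [0.5507, 0.1777, 0.1569]
ee_rot: [-3.141, 0.013, -2.907]
wrist_force: [0.4, 0.1, 1.2]
width: 0.047
finger_force: 0.0
```

```bash
python3 go.py 480 70 160 117.4; python3 - <<'E'
from h import *
s,T,W=wcloud(); cv2.imwrite('pics/w5.png',s['image'][...,::-1]);W=W*1000
hsv=cv2.cvtColor(s['image'],cv2.COLOR_RGB2HSV)
m=(hsv[...,0]>105)&(hsv[...,0]<128)&(hsv[...,1]>140)&(W[...,2]>60)&(np.hypot(W[...,0]-555,W[...,1]-179)<60)
print(m.sum(),cv2.minAreaRect(W[m][:,:2].astype(np.float32)),np.median(W[m][:,2]))
E
```

```text
t 6.4 p [550.7 177.7 156.9] yaw -166.6 w 47.0 F [0.4 0.1 1.2]
turn 1.327 cm [ 9.38 -8.83 -0.31] rows 9
1448 ((552.3123779296875, 176.4553985595703), (57.82447052001953, 46.15553283691406), 13.74730110168457) 71.10762055916757
```

Blue is home (top at 71 mm). Next the yellow coil.

```bash
python3 go.py 470 -79 150 62.6
```

```text
t 6.5 p [549.3 177.4 153.8] yaw -166.6 w 47.3 F [ 0.7 -0.6 -1. ]
turn 2.283 cm [ 13.67 -23.1    0.38] rows 16
```

Request:
move_arm:
  deltas: [0, 0, 2.283, 13.7, -23.1, 0.4, -1, 0, 0, 2.283, 13.7, -23.1, 0.4, -1, 0, 0, 2.283, 13.7, -23.1, 0.4, -1, 0, 0, 2.283, 13.7, -23.1, 0.4, -1, 0, 0, 2.283, 13.7, -23.1, 0.4, -1, 0, 0, 2.283, 13.7, -23.1, 0.4, -1, 0, 0, 2.283, 13.7, -23.1, 0.4, -1, 0, 0, 2.283, 13.7, -23.1, 0.4, -1]

```text
time: 7.25
tool_pos: [0.4662, -0.0804, 0.1439]
ee_rot: [-3.14, -0.002, 2.167]
wrist_force: [-0.1, 0.5, 0.5]
width: 0.094
finger_force: 0.0
```

```bash
python3 go.py 470 -79 120 62.6
```

```text
t 7.2 p [466.2 -80.4 143.9] yaw 124.2 w 94.0 F [-0.1  0.5  0.5]
turn 1.075 cm [-0.1   0.39  2.39] rows 8
```

Request:
move_arm:
  deltas: [0, 0, 1.075, -0.1, 0.3, 2.0, -1, 0, 0, 1.075, -0.1, 0.3, 2.0, -1, 0, 0, 1.075, -0.1, 0.3, 2.0, -1, 0, 0, 1.075, -0.1, 0.3, 2.0, -1, 0, 0, 1.075, -0.1, 0.3, 2.0, -1, 0, 0, 1.075, -0.1, 0.3, 2.0, -1, 0, 0, 1.075, -0.1, 0.3, 2.0, -1, 0, 0, 1.075, -0.1, 0.3, 2.0, -1]

```text
time: 8.05
tool_pos: [0.4696, -0.0785, 0.124]
ee_rot: [-3.139, 0.0, 1.1]
wrist_force: [-0.1, -0.6, -0.9]
width: 0.094
finger_force: 0.0
```

Request:
move_arm:
  deltas: [0, 0, 0, 0, 0, 0, -1, 0, 0, 0, 0, 0, 0, -1, 0, 0, 0, 0, 0, 0, -1]

```text
time: 8.35
tool_pos: [0.4703, -0.0787, 0.1252]
ee_rot: [-3.141, 0.0, 1.102]
wrist_force: [0.1, -0.0, -0.2]
width: 0.0941
finger_force: 0.0
```

```bash
cat > coil.py <<'E'
import sys
from h import *
H=dict(yellow=((22,34),),red=((0,8),(172,180)),blue=((105,128),))
s,T,W=wcloud();T=T*1000;W=W*1000
cv2.imwrite('pics/%s.png'%sys.argv[2],s['image'][...,::-1])
hsv=cv2.cvtColor(s['image'],cv2.COLOR_RGB2HSV); h=hsv[...,0]
c=np.any([(h>=a)&(h<=b) for a,b in H[sys.argv[1]]],0)&(hsv[...,1]>120)
z=T[...,2] if len(sys.argv)>3 else W[...,2]
c&=np.hypot(T[...,0],T[...,1])<60
top=(np.nanpercentile(z[c],5) if len(sys.argv)>3 else np.nanpercentile(z[c],95))
m=(c&(np.abs(z-top)<4)).astype(np.uint8)
n,l,st,_=cv2.connectedComponentsWithStats(m); m=l==1+np.argmax(st[1:,4])
print('top',round(float(np.median(z[m])),1))
for nm,Q in(('tool',T),('world',W)):
    r=cv2.minAreaRect(Q[m][:,:2].astype(np.float32)); print(nm,m.sum(),np.round(r[0],1),np.round(r[1],1),round(r[2],1))
E
python3 coil.py yellow w6; python3 go.py
```

```text
top 45.0
tool 1834 [-0.   0.2] [41.9 49.7] 0.3
world 1834 [470.5 -78.8] [41.9 49.7] 62.9
t 8.4 p [470.4 -78.7 125.3] yaw 63.1 w 94.2 F [ 0.2 -0.5  0.3]
```

Request:
move_arm:
  deltas: [0, 0, 0, 0, 0, 5.0, -1, 0, 0, 0, 0, 0, 9.0, -1, 0, 0, 0, 0, 0, 11.2, -1, 0, 0, 0, 0, 0, 11.2, -1, 0, 0, 0, 0, 0, 11.2, 0.5, 0, 0, 0, 0, 0, 11.2, 0.5, 0, 0, 0, 0, 0, 11.2, 0.5, 0, 0, 0, 0, 0, 11.2, 0.5]

```text
time: 9.2
tool_pos: [0.4716, -0.079, 0.015]
ee_rot: [3.139, -0.001, 1.101]
wrist_force: [0.2, -0.1, -0.3]
width: 0.0651
finger_force: 0.0
```

Request:
move_arm:
  deltas: [0, 0, 0, 0, 0, 0, 0.5, 0, 0, 0, 0, 0, 0, 0.5, 0, 0, 0, 0, 0, 0, 0.5, 0, 0, 0, 0, 0, -5.0, 0.5, 0, 0, 0, 0, 0, -10, 0.5, 0, 0, 0, 0, 0, -11.5, 0.5, 0, 0, 0, 0, 0, -11.5, 0.5, 0, 0, 0, 0, 0, -11.5, 0.5]

```text
time: 10.0
tool_pos: [0.4697, -0.0785, 0.1272]
ee_rot: [-3.139, 0.0, 1.101]
wrist_force: [-0.1, 0.5, -2.2]
width: 0.0498
finger_force: 30.0
```

```bash
python3 coil.py yellow w7 t; python3 go.py 566.6 130.8 130 103.4
```

```text
top -31.1
tool 4693 [-0.1 -0.4] [50.5 43.3] 89.8
world 4693 [469.3 -78.4] [43.3 50.5] 63.3
t 10.1 p [469.1 -78.3 126.2] yaw 63.1 w 49.6 F [ 0.4 -0.4 -2.1]
turn -0.704 cm [23.06 -0.77 -0.38] rows 5
```

Request:
move_arm:
  deltas: [0, 0, -0.704, 23.1, -0.8, -0.4, 0.5, 0, 0, -0.704, 23.1, -0.8, -0.4, 0.5, 0, 0, -0.704, 23.1, -0.8, -0.4, 0.5, 0, 0, -0.704, 23.1, -0.8, -0.4, 0.5, 0, 0, -0.704, 23.1, -0.8, -0.4, 0.5, 0, 0, -0.704, 23.1, -0.8, -0.4, 0.5, 0, 0, -0.704, 23.1, -0.8, -0.4, 0.5, 0, 0, -0.704, 23.1, -0.8, -0.4, 0.5]

```text
time: 10.85
tool_pos: [0.5667, 0.1297, 0.1307]
ee_rot: [-3.138, 0.0, 1.803]
wrist_force: [0.6, 0.2, -1.6]
width: 0.0496
finger_force: 30.0
```

Request:
move_arm:
  deltas: [0, 0, 0, 0, 0, 2.0, 0.5, 0, 0, 0, 0, 0, 2.5, 0.5, 0, 0, 0, 0, 0, 2.5, 0.5, 0, 0, 0, 0, 0, 2.5, 0.5]

```text
time: 11.25
tool_pos: [0.5679, 0.1301, 0.1078]
ee_rot: [3.141, 0.0, 1.804]
wrist_force: [0.1, 0.3, -1.7]
width: 0.05
finger_force: 30.0
```

```bash
python3 coil.py yellow w8 t; python3 limbs.py w9; python3 go.py 566.6 130.8 70 103.4
```

```text
top -31.0
tool 4693 [0.  0.3] [43.2 50.2] 0.2
world 4693 [568.2 130.2] [50.2 43.2] 13.1
L0 1422 [556.4 177.6] [39.2 37.6] 13.4 76.6
t 11.3 p [568.4 130.5 108.5] yaw 103.4 w 49.9 F [-0.   0.  -2.4]
turn -0.001 cm [ 0.07 -0.17  3.85] rows 1
```

View pics/w9.png

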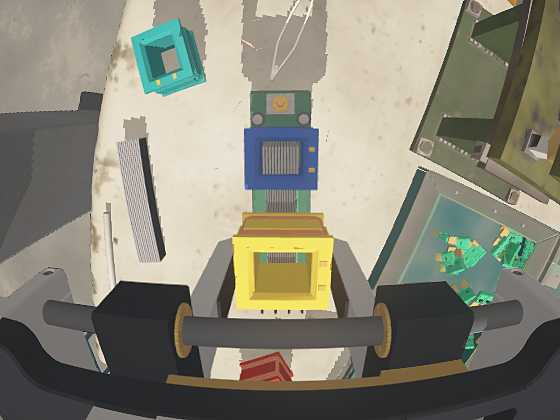

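View: blue seated at (281,158) with its limb showing through, yellow held at (283,270) in line with it.

```bash
python3 - <<'E'
from h import *
s,T,W=wcloud();T=T*1000;W=W*1000
hsv=cv2.cvtColor(s['image'],cv2.COLOR_RGB2HSV)
m=(W[...,2]>74.5)&(W[...,2]<80)&(np.hypot(W[...,0]-556,W[...,1]-179)<18)&(hsv[...,1]<90)
for Q in(T,W): r=cv2.minAreaRect(Q[m][:,:2].astype(np.float32)); print(m.sum(),r)
E
python3 go.py
```

```text
995 ((50.58649444580078, -1.7293691635131836), (23.191604614257812, 18.62222671508789), 89.47437286376953)
995 ((555.0863647460938, 179.33363342285156), (23.193456649780273, 18.62226676940918), 13.895186424255371)
t 11.4 p [568.5 130.7 108.5] yaw 103.4 w 49.6 F [ 0.8 -0.  -1.4]
```

Request:
move_arm:
  deltas: [0, 0, 0, 0.05, -0.19, 0, 0.5, 0, 0, 0, 0.05, -0.19, 1.0, 0.5, 0, 0, 0, 0.05, -0.19, 2.0, 0.5, 0, 0, 0, 0.05, -0.19, 3.0, 0.5, 0, 0, 0, 0.05, -0.19, 4.0, 0.5, 0, 0, 0, 0.05, -0.19, 4.8, 0.5, 0, 0, 0, 0.05, -0.19, 4.8, 0.5]

```text
time: 12.1
tool_pos: [0.5646, 0.1307, 0.0572]
ee_rot: [-3.138, -0.0, 1.805]
wrist_force: [-0.2, -1.1, -0.9]
width: 0.0497
finger_force: 30.0
```

```bash
python3 go.py 566.6 130.8 39 103.4
```

```text
t 12.1 p [564.6 130.7  57.2] yaw 103.4 w 49.7 F [-0.2 -1.1 -0.9]
turn 0.0 cm [-0.04  0.19  1.82] rows 1
```

Request:
move_arm:
  deltas: [0, 0, 0, 0, 0.1, 0.6, 0.5, 0, 0, 0, 0, 0.1, 1.2, 0.5, 0, 0, 0, 0, 0.1, 1.7, 0.5, 0, 0, 0, 0, 0.1, 1.7, 0.5, 0, 0, 0, 0, 0.1, 1.7, 0.5]

```text
time: 12.6
tool_pos: [0.5669, 0.1311, 0.0424]
ee_rot: [-3.142, -0.0, 1.805]
wrist_force: [-0.6, -0.1, -2.3]
width: 0.0496
finger_force: 30.0
```

```bash
python3 go.py 566.6 130.8 39 103.4
```

```text
t 12.6 p [566.9 131.1  42.4] yaw 103.4 w 49.6 F [-0.6 -0.1 -2.3]
turn 0.0 cm [-0.02 -0.04  0.34] rows 1
```

Release from just above the shoulder, lift, and set out for red.

Request:
move_arm:
  deltas: [0, 0, 0, 0, 0, 0.2, 0.5, 0, 0, 0, 0, 0, 0.2, -0.6, 0, 0, 0, 0, 0, 0.2, -0.6, 0, 0, 0, 0, 0, 0.2, -0.6, 0, 0, 0, 0, 0, -3.0, -0.6, 0, 0, 0, 0, 0, -7.0, -0.6, 0, 0, 0, 0, 0, -10.0, -0.6, 0, 0, 0, 0, 0, -10.0, -1]

```text
time: 13.4
tool_pos: [0.5704, 0.1316, 0.1491]
ee_rot: [3.13, 0.001, 1.805]
wrist_force: [0.8, -0.4, 1.2]
width: 0.08
finger_force: 0.0
```

```bash
python3 coil.py yellow w10; python3 go.py 596.3 -69 125 127.5
```

```text
top 71.0
tool 1803 [ 0.4 -3.8] [41.3 49.8] 0.4
world 1803 [567.5 131.3] [49.8 41.3] 13.0
t 13.4 p [568.8 131.4 145.9] yaw 103.4 w 83.5 F [-0.4 -0.4 -0.6]
turn -0.421 cm [-20.13  -1.98   2.09] rows 5
```

Request:
move_arm:
  deltas: [0, 0, -0.421, -20.1, -2.0, 2.0, -1, 0, 0, -0.421, -20.1, -2.0, 2.0, -1, 0, 0, -0.421, -20.1, -2.0, 2.0, -1, 0, 0, -0.421, -20.1, -2.0, 2.0, -1, 0, 0, -0.421, -20.1, -2.0, 2.0, -1, 0, 0, -0.421, -20.1, -2.0, 2.0, -1, 0, 0, -0.421, -20.1, -2.0, 2.0, -1, 0, 0, -0.421, -20.1, -2.0, 2.0, -1]

```text
time: 14.25
tool_pos: [0.5939, -0.0672, 0.1222]
ee_rot: [3.141, -0.001, 2.228]
wrist_force: [0.8, -0.4, 0.6]
width: 0.0942
finger_force: 0.0
```

```bash
python3 coil.py red w11; python3 go.py
```

```text
top 45.1
tool 1812 [-2.9  0.8] [41.8 49.9] 0.0
world 1812 [596.3 -68.9] [49.9 41.8] 37.6
t 14.3 p [594.1 -67.2 122.5] yaw 127.7 w 94.2 F [-0.1  0.2 -0.4]
```

Request:
move_arm:
  deltas: [0, 0, 0, -0.25, 0, 5.0, -1, 0, 0, 0, -0.25, 0, 9.0, -1, 0, 0, 0, -0.25, 0, 11.0, -1, 0, 0, 0, -0.25, 0, 11.0, -1, 0, 0, 0, -0.25, 0, 11.0, 0.5, 0, 0, 0, -0.25, 0, 11.0, 0.5, 0, 0, 0, -0.25, 0, 11.0, 0.5, 0, 0, 0, -0.25, 0, 11.0, 0.5]

```text
time: 15.1
tool_pos: [0.5967, -0.0712, 0.0143]
ee_rot: [3.14, 0.002, 2.226]
wrist_force: [0.3, -0.3, 0.4]
width: 0.0654
finger_force: 0.0
```

Request:
move_arm:
  deltas: [0, 0, 0, 0, 0, 0, 0.5, 0, 0, 0, 0, 0, 0, 0.5, 0, 0, 0, 0, 0, 0, 0.5, 0, 0, 0, 0, 0, -5.0, 0.5, 0, 0, 0, 0, 0, -10, 0.5, 0, 0, 0, 0, 0, -11.5, 0.5, 0, 0, 0, 0, 0, -11.5, 0.5, 0, 0, 0, 0, 0, -11.5, 0.5]

```text
time: 15.9
tool_pos: [0.5945, -0.0708, 0.1253]
ee_rot: [-3.139, -0.003, 2.226]
wrist_force: [-0.4, -0.0, -1.9]
width: 0.0498
finger_force: 30.0
```

```bash
python3 coil.py red w12 t; python3 go.py 578.6 82.2 125 103.4
```

```text
top -32.0
tool 4823 [1.4 0.7] [43.3 50.3] 0.4
world 4823 [594.3 -69.4] [50.3 43.3] 37.1
t 15.9 p [593.8 -70.7 124.1] yaw 127.5 w 49.8 F [-0.6 -0.5 -2. ]
turn 0.421 cm [13.05  8.1  -0.09] rows 4
```

Request:
move_arm:
  deltas: [0, 0, 0.421, 12.9, 8.1, -0.1, 0.5, 0, 0, 0.421, 12.9, 8.1, -0.1, 0.5, 0, 0, 0.421, 12.9, 8.1, -0.1, 0.5, 0, 0, 0.421, 12.9, 8.1, -0.1, 0.5, 0, 0, 0.421, 12.9, 8.1, -0.1, 0.5, 0, 0, 0.421, 12.9, 8.1, -0.1, 0.5, 0, 0, 0.421, 12.9, 8.1, -0.1, 0.5, 0, 0, 0.421, 12.9, 8.1, -0.1, 0.5]

```text
time: 16.75
tool_pos: [0.5814, 0.0791, 0.1281]
ee_rot: [-3.141, 0.0, 1.803]
wrist_force: [-0.1, -0.0, -1.4]
width: 0.0494
finger_force: 30.0
```

Request:
move_arm:
  deltas: [0, 0, 0, 0, 0, 2.0, 0.5, 0, 0, 0, 0, 0, 2.0, 0.5, 0, 0, 0, 0, 0, 2.0, 0.5, 0, 0, 0, 0, 0, 2.0, 0.5]

```text
time: 17.15
tool_pos: [0.5818, 0.0802, 0.1093]
ee_rot: [3.14, 0.0, 1.804]
wrist_force: [0.8, -0.1, -2.3]
width: 0.0501
finger_force: 30.0
```

```bash
python3 - <<'E'
from h import *
s,T,W=wcloud();T=T*1000;W=W*1000
hsv=cv2.cvtColor(s['image'],cv2.COLOR_RGB2HSV)
for c in((555,179.5),(566.7,130.9)):
    m=(W[...,2]>74.5)&(W[...,2]<80)&(np.hypot(W[...,0]-c[0],W[...,1]-c[1])<18)&(hsv[...,1]<90)
    for Q in(T,W): r=cv2.minAreaRect(Q[m][:,:2].astype(np.float32)); print(m.sum(),r)
E
python3 coil.py red w13 t
python3 go.py 578.9 80.8 58 103.4
```

```text
958 ((102.61004638671875, -3.303330421447754), (17.48399543762207, 23.382366180419922), 0.4139644205570221)
958 ((554.84912109375, 179.2832794189453), (23.38138771057129, 17.483678817749023), 12.959070205688477)
986 ((52.877281188964844, -2.5950193405151367), (23.59762191772461, 18.187328338623047), 89.57231140136719)
986 ((567.0408935546875, 131.06283569335938), (23.597843170166016, 18.187807083129883), 13.800989151000977)
top -32.0
tool 4799 [1.6 0.3] [43.2 50.5] 0.5
world 4799 [581.8  81.9] [50.5 43.2] 12.9
t 17.2 p [581.9  80.5 109.5] yaw 103.4 w 49.9 F [-1.1  0.6 -2.3]
turn -0.0 cm [ 0.1  -0.28  5.15] rows 2
```

Request:
move_arm:
  deltas: [0, 0, 0, 0.12, -0.23, 0, 0.5, 0, 0, 0, 0.12, -0.23, 0.8, 0.5, 0, 0, 0, 0.12, -0.23, 1.7, 0.5, 0, 0, 0, 0.12, -0.23, 2.6, 0.5, 0, 0, 0, 0.12, -0.23, 3.5, 0.5, 0, 0, 0, 0.12, -0.23, 4.4, 0.5, 0, 0, 0, 0.12, -0.23, 5.0, 0.5, 0, 0, 0, 0.12, -0.23, 5.0, 0.5]

```text
time: 18.05
tool_pos: [0.5778, 0.0812, 0.0568]
ee_rot: [-3.139, -0.001, 1.805]
wrist_force: [-0.2, -0.6, -1.6]
width: 0.0501
finger_force: 30.0
```

```bash
python3 go.py 579 81 38 103.4
```

```text
t 18.1 p [577.8  81.2  56.8] yaw 103.4 w 50.1 F [-0.2 -0.6 -1.6]
turn 0.0 cm [-0.05  0.11  1.88] rows 1
```

Request:
move_arm:
  deltas: [0, 0, 0, 0, 0.05, 0.6, 0.5, 0, 0, 0, 0, 0.05, 1.2, 0.5, 0, 0, 0, 0, 0.05, 1.7, 0.5, 0, 0, 0, 0, 0.05, 1.7, 0.5, 0, 0, 0, 0, 0.05, 1.7, 0.5]

```text
time: 18.55
tool_pos: [0.5792, 0.0814, 0.0413]
ee_rot: [-3.141, -0.0, 1.805]
wrist_force: [0.1, -0.5, -1.6]
width: 0.0496
finger_force: 30.0
```

```bash
python3 go.py 579 81 38 103.4
```

```text
t 18.6 p [579.2  81.4  41.3] yaw 103.4 w 49.6 F [ 0.1 -0.5 -1.6]
turn 0.0 cm [-0.03 -0.02  0.33] rows 1
```

Request:
move_arm:
  deltas: [0, 0, 0, 0, 0, 0.2, 0.5, 0, 0, 0, 0, 0, 0.2, -0.6, 0, 0, 0, 0, 0, 0.2, -0.6, 0, 0, 0, 0, 0, 0.2, -0.6, 0, 0, 0, 0, 0, -3.0, -0.6, 0, 0, 0, 0, 0, -7.0, -0.6, 0, 0, 0, 0, 0, -10.0, -0.6, 0, 0, 0, 0, 0, -10.0, -0.6]

```text
time: 19.35
tool_pos: [0.5827, 0.0815, 0.1482]
ee_rot: [3.13, 0.002, 1.805]
wrist_force: [-0.1, 0.7, 0.4]
width: 0.0752
finger_force: 0.0
```

```bash
python3 coil.py red w14; python3 go.py 437 105.2 130 107.9
```

```text
top 71.0
tool 1865 [ 2.  -3.6] [41.9 50. ] 0.0
world 1865 [579.7  82.7] [50.  41.9] 13.4
t 19.4 p [581.2  81.5 145. ] yaw 103.4 w 75.2 F [0.2 0.7 0. ]
turn -0.078 cm [  5.65 -13.48   1.5 ] rows 3
```

Request:
move_arm:
  deltas: [0, 0, -0.078, 5.6, -13.5, 1.5, 0.0, 0, 0, -0.078, 5.6, -13.5, 1.5, 0.0, 0, 0, -0.078, 5.6, -13.5, 1.5, 0.0, 0, 0, -0.078, 5.6, -13.5, 1.5, 0.0, 0, 0, -0.078, 5.6, -13.5, 1.5, 0.0, 0, 0, -0.078, 5.6, -13.5, 1.5, 0.0, 0, 0, -0.078, 5.6, -13.5, 1.5, 0.0, 0, 0, -0.078, 5.6, -13.5, 1.5, 0.0]

```text
time: 20.2
tool_pos: [0.4362, 0.1044, 0.1267]
ee_rot: [3.141, 0.0, 1.882]
wrist_force: [0.3, 0.8, 0.2]
width: 0.047
finger_force: 0.0
```

```bash
cat > yoke.py <<'E'
from h import *
import sys
s,T,W=wcloud();T=T*1000;W=W*1000
cv2.imwrite('pics/%s.png'%sys.argv[1],s['image'][...,::-1])
z,z0=(T[...,2],float(sys.argv[2])) if len(sys.argv)>2 else (W[...,2],18.5)
hsv=cv2.cvtColor(s['image'],cv2.COLOR_RGB2HSV)
m=((np.abs(z-z0)<4)&(np.abs(T[...,1])<22)&(np.abs(T[...,0])<90)&(hsv[...,1]<70)).astype(np.uint8)
n,l,st,_=cv2.connectedComponentsWithStats(m); m=l==1+np.argmax(st[1:,4])
print(np.median(z[m]))
for nm,Q in(('tool',T),('world',W)):
    r=cv2.minAreaRect(Q[m][:,:2].astype(np.float32)); print(nm,m.sum(),np.round(r[0],1),np.round(r[1],1),round(r[2],1))
E
python3 yoke.py w15; python3 go.py
```

```text
19.1207333199689
tool 3143 [0.1 0.8] [ 23.7 117.7] 90.0
world 3143 [437.1 104.7] [ 23.7 117.7] 17.8
t 20.2 p [436.  104.4 126.6] yaw 107.8 w 46.6 F [ 0.2 -0.1  0. ]
```

View pics/w15.png

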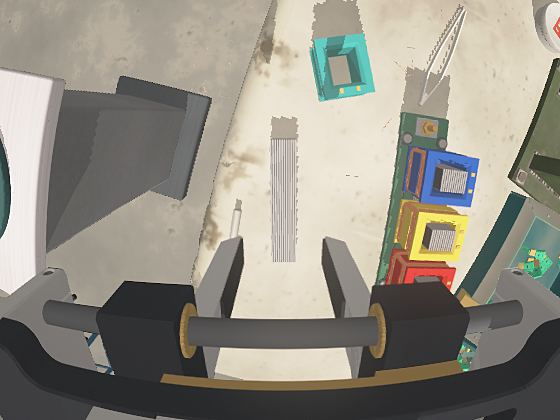

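Bar at (284,200) centred between fingers; the three coils are seated in order blue–yellow–red from the stud. Pick up the bar.

Request:
move_arm:
  deltas: [0, 0, 0, 0, 0.05, 5.0, 0, 0, 0, 0, 0, 0.05, 9.0, 0, 0, 0, 0, 0, 0.05, 11.5, 0, 0, 0, 0, 0, 0.05, 12.2, 0, 0, 0, 0, 0, 0.05, 12.2, 0, 0, 0, 0, 0, 0.05, 12.2, 0.8, 0, 0, 0, 0, 0.05, 12.2, 0.8, 0, 0, 0, 0, 0.05, 12.2, 0.8]

```text
time: 21.05
tool_pos: [0.4368, 0.1049, 0.0061]
ee_rot: [3.138, 0.001, 1.883]
wrist_force: [-0.4, 0.1, 0.0]
width: 0.0265
finger_force: 0.0
```

Request:
move_arm:
  deltas: [0, 0, 0, 0, 0, 0, 0.8, 0, 0, 0, 0, 0, 0, 0.8, 0, 0, 0, 0, 0, 0, 0.8, 0, 0, 0, 0, 0, 0, 0.8]

```text
time: 21.45
tool_pos: [0.4367, 0.1048, 0.006]
ee_rot: [3.139, 0.001, 1.883]
wrist_force: [-0.6, -1.0, 5.5]
width: 0.0238
finger_force: 30.0
```

Request:
move_arm:
  deltas: [0, 0, 0, 0, 0, -4.0, 0.8, 0, 0, 0, 0, 0, -8, 0.8, 0, 0, 0, 0, 0, -12, 0.8, 0, 0, 0, 0, 0, -12, 0.8, 0, 0, 0, 0, 0, -12, 0.8, 0, 0, 0, 0, 0, -12, 0.8]

```text
time: 22.05
tool_pos: [0.4336, 0.1045, 0.1217]
ee_rot: [-3.137, -0.001, 1.883]
wrist_force: [0.0, 0.0, -3.3]
width: 0.0237
finger_force: 30.0
```

```bash
python3 yoke.py w16 -14;  python3 go.py 566.8 131 125 103.4
```

```text
-13.143923151800296
tool 7252 [ 9.9 -0. ] [102.   42.9] 11.6
world 7252 [430.6 114. ] [ 42.9 102. ] 6.3
t 22.1 p [433.5 104.5 121.5] yaw 107.9 w 23.9 F [-0.6 -0.5 -3.8]
turn 0.078 cm [-1.57 13.5  -0.35] rows 3
```

Request:
move_arm:
  deltas: [0, 0, 0, 0, 0, -1, 0.8, 0, 0, 0.078, -1.6, 13.5, -0.4, 0.8, 0, 0, 0.078, -1.6, 13.5, -0.4, 0.8, 0, 0, 0.078, -1.6, 13.5, -0.4, 0.8, 0, 0, 0.078, -1.6, 13.5, -0.4, 0.8, 0, 0, 0.078, -1.6, 13.5, -0.4, 0.8, 0, 0, 0.078, -1.6, 13.5, -0.4, 0.8]

```text
time: 22.8
tool_pos: [0.5677, 0.1308, 0.1281]
ee_rot: [-3.14, -0.0, 1.805]
wrist_force: [1.3, 0.7, -3.2]
width: 0.0238
finger_force: 30.0
```

Request:
move_arm:
  deltas: [0, 0, 0, 0, 0, 2, 0.8, 0, 0, 0, 0, 0, 2, 0.8, 0, 0, 0, 0, 0, 2, 0.8, 0, 0, 0, 0, 0, 2, 0.8]

```text
time: 23.2
tool_pos: [0.5688, 0.1309, 0.1098]
ee_rot: [3.14, 0.0, 1.805]
wrist_force: [-0.1, -0.2, -3.3]
width: 0.0236
finger_force: 30.0
```

```bash
python3 - <<'E'
from h import *
s,T,W=wcloud();T=T*1000;W=W*1000
cv2.imwrite('pics/w17.png',s['image'][...,::-1])
m=(np.abs(T[...,2]+13)<6)&(abs(T[...,1])<14)&(T[...,0]>12)&(T[...,0]<80)
Q=T[m]; print(len(Q),'far end x',np.percentile(Q[:,0],99.7),'slope',np.polyfit(Q[:,0],Q[:,2],1))
e=[]
for x in range(15,60,10):
    q=Q[abs(Q[:,0]-x)<5]; e.append((x,q[:,1].min().round(1),q[:,1].max().round(1)))
print(e)
hsv=cv2.cvtColor(s['image'],cv2.COLOR_RGB2HSV);h=hsv[...,0]
for n,a,b in(('blue',105,128),('yel',22,34)):
    c=(h>a)&(h<b)&(hsv[...,1]>120)&(abs(W[...,2]-71)<3)&(np.hypot(W[...,0]-560,W[...,1]-155)<70)
    if c.sum()>50: print(n,c.sum(),cv2.minAreaRect(T[c][:,:2].astype(np.float32)))
E
python3 go.py 566.8 131 82 103.4
```

```text
3875 far end x 59.572272718355165 slope [ 5.13264492e-03 -1.32513536e+01]
[(15, np.float64(-11.6), np.float64(12.2)), (25, np.float64(-11.4), np.float64(12.0)), (35, np.float64(-11.2), np.float64(11.8)), (45, np.float64(-11.6), np.float64(11.7)), (55, np.float64(-11.5), np.float64(12.1))]
blue 1372 ((50.52337646484375, -1.6361312866210938), (42.00417709350586, 49.51786422729492), 0.1173391342163086)
yel 899 ((6.960875511169434, -1.1809062957763672), (28.93981170654297, 49.662574768066406), 0.2418307214975357)
t 23.2 p [569.1 131.  109.9] yaw 103.4 w 23.6 F [ 0.2  0.4 -2.9]
turn 0.0 cm [ 0.06 -0.22  2.79] rows 1
```

View pics/w17.png

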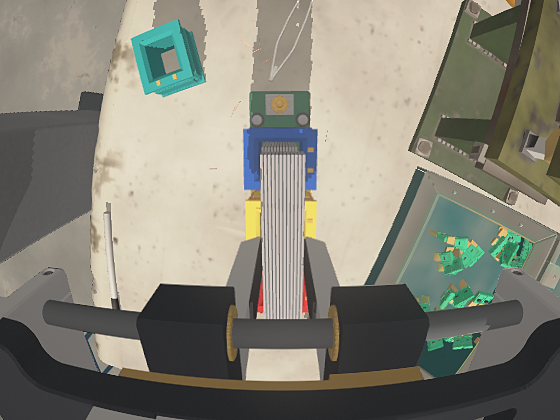

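View: bar held level over the limbs, blue (281,160) and yellow below it. Lower.

Request:
move_arm:
  deltas: [0, 0, 0, 0, -0.2, 0, 0.8, 0, 0, 0, 0, -0.2, 0.8, 0.8, 0, 0, 0, 0, -0.2, 1.6, 0.8, 0, 0, 0, 0, -0.2, 2.2, 0.8, 0, 0, 0, 0, -0.2, 2.4, 0.8, 0, 0, 0, 0, -0.2, 2.4, 0.8, 0, 0, 0, 0, -0.2, 2.4, 0.8]

```text
time: 23.95
tool_pos: [0.567, 0.1305, 0.0845]
ee_rot: [3.141, -0.0, 1.805]
wrist_force: [-0.9, 0.3, -2.3]
width: 0.0236
finger_force: 30.0
```

```bash
python3 go.py 566.8 131 82 103.4
```

```text
t 23.9 p [567.  130.5  84.5] yaw 103.4 w 23.6 F [-0.9  0.3 -2.3]
turn 0.0 cm [ 0.05 -0.01  0.25] rows 1
```

Request:
move_arm:
  deltas: [0, 0, 0, 0.03, 0, 0.1, 0.8, 0, 0, 0, 0.03, 0, 0.2, 0.8, 0, 0, 0, 0.03, 0, 0.25, 0.8, 0, 0, 0, 0.03, 0, 0.25, 0.8]

```text
time: 24.35
tool_pos: [0.5669, 0.1307, 0.0821]
ee_rot: [3.141, -0.0, 1.805]
wrist_force: [-0.3, 0.4, -2.9]
width: 0.0237
finger_force: 30.0
```

Request:
move_arm:
  deltas: [0, 0, 0, 0, 0, 0.1, 0.8, 0, 0, 0, 0, 0, 0.1, 0.8, 0, 0, 0, 0, 0, 0.1, 0.3, 0, 0, 0, 0, 0, 0.1, 0.1, 0, 0, 0, 0, 0, 0.1, 0.1, 0, 0, 0, 0, 0, 0.1, 0.1, 0, 0, 0, 0, 0, 0.1, 0.1]

```text
time: 25.05
tool_pos: [0.5668, 0.1307, 0.0809]
ee_rot: [3.142, -0.0, 1.805]
wrist_force: [0.1, 0.6, 0.9]
width: 0.0422
finger_force: 0.0
```

Request:
move_arm:
  deltas: [0, 0, 0, 0, 0, -1.5, 0.1, 0, 0, 0, 0, 0, -4, 0.1, 0, 0, 0, 0, 0, -8, 0.1, 0, 0, 0, 0, 0, -10, 0.1, 0, 0, 0, 0, 0, -10, 0.1, 0, 0, 0, 0, 0, -10, 0.1, 0, 0, 0, 0, 0, -10, 0.1]

```text
time: 25.75
tool_pos: [0.5659, 0.1306, 0.1791]
ee_rot: [-3.138, -0.0, 1.805]
wrist_force: [0.2, -0.3, -0.4]
width: 0.0421
finger_force: 0.0
```

```bash
python3 go.py; python3 - <<'E'
from h import *
s,T,W=wcloud();W=W*1000
cv2.imwrite('pics/w18.png',s['image'][...,::-1])
m=(abs(W[...,2]-95)<4)&(np.hypot(W[...,0]-567,W[...,1]-131)<75)
print(m.sum(),cv2.minAreaRect(W[m][:,:2].astype(np.float32)),np.percentile(W[m][:,2],[3,50,97]))
hsv=cv2.cvtColor(s['image'],cv2.COLOR_RGB2HSV)
E
```

```text
t 25.8 p [565.9 130.6 179.1] yaw 103.4 w 42.1 F [ 0.2 -0.3 -0.4]
3714 ((567.1906127929688, 131.09793090820312), (23.65586280822754, 119.17797088623047), 13.54649829864502) [93.77744551 95.13682546 96.44557561]
```

View pics/w18.png

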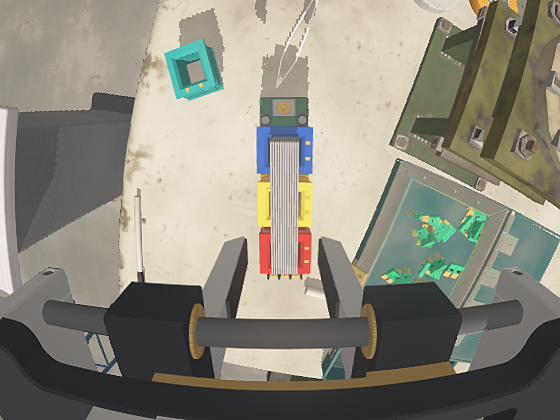

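The bar (285,205) lies flat and in line across all three limbs, within 1 mm of their centre. The coils are in place and the gripper is clear, so I'm handing in.

```bash
python3 -c "
from bench import robot
print(robot.close_job())"
```

```text
the job is handed in; nothing more can be done
None
```

The choke is assembled and handed in after about 26 s of robot time: red by the terminal block, yellow in the middle, blue by the earth stud, all fully down, with the bar within about 1 mm of centre across the limbs; the spare coil, tweezers and tin were not touched, and the hand-in call gave no pass/fail result.

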